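Stack the colour cartons on the tilting packing stand

ROBOT

A 6-joint arm with a two-finger parallel gripper is mounted at the origin on the work surface. World frame = base frame: x ahead of the robot, y to its left, z up, the work surface at z = 0. Lengths are in mm, angles in degrees, forces in N, time in s.
With the tool pointing down it reaches from about 300 to 875 mm from the base axis. Payload 6.4 kg.
Tool frame: the origin (TCP) lies midway between the tips of the shut fingers; the grasp point (between the pads) lies 19 mm behind it; z points along the fingers, y is the line along which they close (so a half turn about z gives the same grasp; the last joint's range is limited). The gripper opens to 88 mm and grips with 3 to 60 N. Pads are 18 mm wide; open, the fingers measure 123 mm over their backs; the gripper's body (75 mm by 187 mm) begins 45 mm behind the grasp point.
Start: joints at [52.122, 10.359, 92.074, -0, 77.567, -11.82], TCP at [252.579, 516.571, 238.714] pointing down, gripper open.
Joint ranges: [-171.53, 171.53], [-51.25, 118.39], [17.06, 147.69], [-65.23, 245.23], [0, 150.52], [-178.68, 178.68]. Speed limits (degrees/s): [147.25, 147.25, 172.46, 180, 180, 180].

INTERFACE

Orientations are given as a 3x3 rotation matrix whose columns are the frame's x, y, z axes.
In Python, from cell import arm, vision gives the robot as it stands. The module is installed in compiled form; this text tells all that it offers.
- The arm moves only by the tool jog_arm, never from a script. Its argument "targets" is a list of rows, each an object with "offset": the shift along the tool's x, y, z in units of 25 mm (1.0 is 25 mm), a list of three; "yaw": the turn about the tool's z in units of 10 degrees (1.0 is 10 degrees). A call has 1 to 5 rows; each row is the pose to reach, as a shift and turn from the pose commanded when the call began, along the tool's axes at that moment; what a row does not reach only later rows make up. A row lasts 1/8 s, in which the tool goes at most 62.5 mm and 10.7 degrees, less where a joint would pass 70% of its speed; a pose out of reach is approached as far as the arm can. A call with a gripper value outside its range is refused whole. "jaw" is the gripper command: -1 is fully open, 1 is shut, values between are in proportion, set as the call begins (left out, the last holds). The fingers move at their own pace and stop on an object; "newtons" is the grip in N (left out, the last holds). Time passes only in rows, so rows that repeat a pose let the fingers close. It gives the time, the measured TCP pose, the force, the opening and the grip force at its end, in the units of the state.
- arm.state(): the state, without advancing time (a new reading comes with each control period).
- vision.get_image(name): name is "scene" or "top" or "wrist"; returns (picture, depth): 400x640x3 uint8, red, green, blue; 400x640 float32, mm along the optical axis (not along the pixel's ray), 0 where there is no reading.
- vision.camera_params(name): a dict with "vfov" (degrees; the focal length in pixels is half the picture's height over the tangent of half this angle, whatever the lens; pixels are square), "cx", "cy" (the principal point, pixels), "T" (4x4, takes a point from camera to world coordinates). Camera axes: x right, y down, z forward; pixel columns grow to the right and rows downward; lengths in mm; the calibration is good to about 2 mm. A picture is of the moment at which its call begins: read the wrist's pose just before it. camera_params takes no time and is no camera call; for the wrist camera it gives the pose at the moment of the call.
- arm.job_done(): hands the job in; it is judged then, once.
Trained networks look in the newest picture that a camera, given by its name, has taken for a name from the list of things; names that differ only in an ending like _2 or _b are one class to them, and where a whole thing is asked for, a point or a joint stands for the part that bears it (a point fixed in the world has none). Each returns a list of dicts, best first, with "conf" (0 to 1); they miss things now and then, are a little off and sometimes report something else, mostly with a low value. They report only what shows in the picture. A call takes as long as a camera call. They do not tell look-alikes from the thing itself.
- vision.outline_of(camera, target): "mask" (400x640 bool, what is visible of it) and "xy" ([column, row] in pixels, amid what is visible of it).
The state is a dict: "time": time; "joints": joint angles; "joint_vel": joint speeds; "joint_torque": joint torques, N m; "tcp_pos": TCP position; "orientation": TCP orientation; "wrist_force": force on the tool from outside, world axes, zero at the start; "wrist_torque": the same for the moment, N m; "opening": finger opening in mm; "grip_force": force on a finger pad.
Only numpy, scipy, OpenCV 4.12 (cv2) and the standard library are available. Lean on these libraries where they do the work, as an engineer would, in place of code of your own. Each camera call takes 0.05 s, during which the arm holds its last target. There are 200 camera calls.

TASK

Stack the three plain cardboard cartons on the tilted stand, the largest on the deck, the middle one on it and the smallest on top, lids up and long sides along the two uprights. Push each one right back so that it bears squarely on both uprights and lies flat on what is below it, centred between the uprights, and let go of it before you fetch the next. Set them down rather than dropping them, and leave the other things on the table where they stand.

Things in the scene. Friction and masses are not known exactly. Their poses are not given: they have to be found in the camera images.
- large: the largest carton: plain brown cardboard box with a lid, 210 long (its x) x 66 wide (its y) x 54 high (its z), about 0.55 kg. Rigid, does not open. Origin at the centre of its underside. Starts lying flat on the table, lid up. Too long to be gripped by its ends; may stay where it is left on the slope instead of sliding back.
- middle: the middle carton: same make, 186 long (x) x 60 wide (y) x 44 high (z), about 0.38 kg. Origin at the centre of its underside. Starts flat on the table, lid up.
- small: the smallest carton: same make, 162 long (x) x 52 wide (y) x 36 high (z), about 0.24 kg. Origin at the centre of its underside. Starts flat on the table, lid up.
- stand: tilting packing stand, fixed to the table: grey base plate 270 (its x) x 200 (its y) x 8, with hinge lugs, clamp posts and knobs (up to 70 high, out to 147 either side of the middle). Origin at the centre of the plate's underside; its y points to the side where the uprights stand. It carries the deck, clamped rigidly at a slope of 25 to 35 degrees.
- deck: the stand's plywood deck, 240 (x) x 108 x 6, with two steel uprights at its low edge, square to it and so leaning back: each 24 wide, 8 thick, rising 165 from the deck, centred 78 either side of the middle. The 132 gap between them is open from deck to top; a gripper finger passes through. Axes as point seat; origin on the hinge, 14 below that point.
- seat (a point): where deck and uprights meet: on the deck's upper face, midway between the uprights, in the plane of their front faces. x level, along the deck's width; y down the slope, into the uprights (the deck runs from y = -100 to +8); z square to the deck, along the uprights. A seated carton's origin is at y = minus half its width; stacked, the origins are at z = 0, 54 and 98.
- tape: roll of clear tape lying flat, 94 across, 24 high; origin at the centre of its underside. Leave alone.
- mug: white mug, 78 across, 95 high, handle standing out about 35 more on its own y side; origin at the centre of its underside. Leave alone.
- bottle: white plastic bottle with black cap, 58 across, 155 high; origin at the centre of its underside. Leave alone.
- brushes: glass jar of paint brushes, 72 across, 210 high with the brushes; origin at the centre of its underside. Leave alone.
- tub: white screw-top tub, 68 across, 75 high; origin at the centre of its underside. Leave alone.
- stapler: black stapler lying along its x, 140 x 34 x 48 high; origin at the centre of its underside. Leave alone.
- knife: spatula lying on the table along its x, about 210 long, blade 65 wide, 20 high; origin on its underside. Leave alone.
Not all that is in view belongs to the job. Leave any pink or red look-alike of the large alone.

How it is judged:
By the outcome, as a careful person would: the job done as asked, in the order asked, and still so for the second after the job is handed in, with the robot touching nothing.
It also fails if it takes over 72 s, if anything falls off the work surface, if the arm or the gripper's body presses on something with over 40 N, if the wrist force passes 120 N, or if a joint passes its speed limit or range.

## Working session

There is one attempt and no reset: what is moved stays moved. The work goes in short steps, Python scripts to look and compute and a tool call to move; the robot and the scene stay as the last step left them, time stands still between calls to the robot, and variables do not carry over. Pictures are saved under pics/ and viewed, at most 10 in all, crops included, and the job is handed in when it is done.

Besides the shell and the picture viewer there is one more tool, called after "Call:" by a JSON object that holds its "api" and its "payload", one argument or row to a line. jog_arm: Moves the arm, as the interface text tells. Its arguments: {"type":"object","properties":{"targets":{"type":"array"},"jaw":{"type":"number"},"newtons":{"type":"number"}},"required":["targets"]}

```bash
ls; mkdir -p pics; cat > h.py <<'E'
import numpy as np, cv2
from cell import arm, vision
def cam(n):
    p=vision.camera_params(n); im,d=vision.get_image(n); return im,d,p
def pts(d,p):
    f=200/np.tan(np.radians(p['vfov'])/2)
    v,u=np.mgrid[0:400,0:640]
    P=np.stack([(u-p['cx'])*d/f,(v-p['cy'])*d/f,d],-1)
    T=np.array(p['T']); W=P@T[:3,:3].T+T[:3,3]; W[d<=0]=np.nan
    return W
def save(n,im): cv2.imwrite('pics/'+n+'.png',im[...,::-1])
E
python3 - <<'E'
from h import *
ims=[]
for c in ['scene','top']:
    im,d,p=cam(c); W=pts(d,p); np.savez(c,im=im,d=d,W=W)
    ims.append(im)
    for t in ['large','middle','small','stand','deck','tape','mug','bottle','brushes','tub','stapler','knife']:
        for o in vision.outline_of(c,t)[:4]:
            m=o['mask']; w=W[m]; w=w[~np.isnan(w[:,0])]
            if len(w)<5: continue
            zt=np.percentile(w[:,2],95)
            w2=w[w[:,2]>zt-8]
            r=cv2.minAreaRect(w2[:,:2].astype(np.float32))
            print(c,t,round(o['conf'],2),np.round(o['xy']),'ztop',round(zt),np.round(r[0]),np.round(r[1]),round(r[2]), im[m].mean(0).round())
for c,i in zip(['scene','top'],ims): save(c+'0',i)
print(arm.state()['time'])
E
```

```text
pics
scene large 0.85 [376. 131.] ztop 58 [242. 316.] [ 74. 217.] 85 [133.  75.  90.]
scene large 0.75 [316. 207.] ztop 57 [449. -30.] [215.  73.] 13 [105.  80.  53.]
scene large 0.74 [172. 180.] ztop 58 [ 171. -319.] [212.  75.] 82 [117.  25.  22.]
scene middle 0.6 [287. 269.] ztop 47 [ 613. -194.] [192.  63.] 5 [115.  87.  59.]
scene small 0.88 [204. 261.] ztop 39 [ 485. -346.] [167.  54.] 2 [123.  95.  67.]
scene small 0.4 [402. 225.] ztop 155 [672.  92.] [25. 26.] 5 [93. 87. 82.]
scene stand 0.96 [437. 184.] ztop 159 [576. 257.] [181. 370.] 27 [71. 71. 64.]
scene deck 0.74 [445. 162.] ztop 181 [496. 412.] [179.  21.] 28 [80. 74. 57.]
scene deck 0.29 [404. 226.] ztop 155 [671.  92.] [25. 28.] 52 [92. 87. 81.]
scene tape 0.59 [252. 218.] ztop 26 [ 431. -195.] [93. 94.] 63 [118. 118. 112.]
scene mug 0.9 [232. 305.] ztop 95 [ 676. -348.] [78. 68.] 32 [109. 105.  97.]
scene bottle 0.81 [402. 225.] ztop 155 [672.  92.] [26. 27.] 17 [93. 87. 82.]
scene brushes 0.67 [363. 237.] ztop 183 [670. -23.] [56. 54.] 61 [91. 89. 85.]
scene tub 0.69 [241. 193.] ztop 77 [ 325. -181.] [56. 61.] 21 [
[... 1102 characters left out ...]
 67.]
top mug 0.55 [292. 133.] ztop 155 [674.  91.] [26. 25.] 39 [60. 56. 53.]
top bottle 0.74 [292. 134.] ztop 155 [674.  91.] [25. 24.] 43 [58. 55. 51.]
top bottle 0.64 [457. 208.] ztop 39 [ 489. -348.] [163.  55.] 2 [96. 79. 62.]
top brushes 0.86 [334. 133.] ztop 186 [674. -23.] [52. 54.] 14 [73. 73. 69.]
top tub 0.93 [399. 270.] ztop 77 [ 326. -183.] [57. 55.] 43 [67. 66. 64.]
top stapler 0.75 [375.  99.] ztop 45 [ 783. -126.] [ 27. 129.] 12 [31. 31. 30.]
top stapler 0.59 [214. 180.] ztop 138 [503. 403.] [180.  41.] 27 [84. 79. 66.]
top stapler 0.44 [203. 179.] ztop 170 [500. 409.] [180.  27.] 27 [95. 84. 63.]
top knife 0.79 [253.  95.] ztop 19 [796. 102.] [ 20. 109.] 0 [99. 93. 85.]
1.3
```

```bash
python3 - <<'E'
from h import *
a=np.load('scene.npz')['im'];b=np.load('top.npz')['im']
save('both',np.vstack([cv2.resize(a[90:340,90:540],(800,444))[:, :],cv2.resize(b[40:360,120:520],(800,640))])[:, :][::1][:1084] if 0 else np.hstack([cv2.resize(a[100:330,120:500],(400,242)),cv2.resize(b[60:360,150:520],(400,324))[:242]])) if 0 else save('s',cv2.resize(a[100:340,120:500],(800,505)))
W=np.load('top.npz')['W'];Ws=np.load('scene.npz')['W']
for n,W in(('top',W),('scene',Ws)):
    w=W.reshape(-1,3); w=w[~np.isnan(w[:,0])]
    sel=(w[:,0]>380)&(w[:,0]<740)&(w[:,1]>150)&(w[:,1]<560)&(w[:,2]>12)
    w=w[sel]; print(n,len(w))
    # ransac planes
    rng=np.random.default_rng(0); rem=w
    for k in range(4):
        best=None
        for i in range(1500):
            q=rem[rng.choice(len(rem),3,False)]; nn=np.cross(q[1]-q[0],q[2]-q[0]); l=np.linalg.norm(nn)
            if l<500: continue
            nn/=l; inl=abs((rem-q[0])@nn)<2
            if best is None or inl.sum()>best.sum(): best=inl
        P=rem[best]; c=P.mean(0); nn=np.linalg.svd(P-c,full_matrices=False)[2][2]; nn*=np.sign(nn[2])
        print(best.sum(),c.round(),nn.round(3),P.min(0).round(),P.max(0).round()); rem=rem[~best]
E
```

```text
top 9268
2108 [553. 311.  70.] [-0.212  0.414  0.885] [412. 218.  14.] [736. 527.  97.]
997 [529. 466.  78.] [ 0.008 -0.006  1.   ] [382. 210.  74.] [736. 559.  81.]
913 [510. 494.  60.] [-0.003  0.058  0.998] [381. 211.  54.] [737. 560.  75.]
725 [517. 382. 120.] [ 0.403 -0.799  0.447] [405. 273.  15.] [736. 491. 199.]
scene 5702
756 [556. 316.  74.] [-0.196  0.386  0.902] [409. 219.  13.] [740. 499.  98.]
628 [546. 452.  82.] [-0.002  0.02   1.   ] [381. 218.  79.] [739. 560.  89.]
538 [512. 487.  50.] [ 0.017 -0.992  0.128] [381. 480.  12.] [735. 502. 121.]
571 [525. 392. 124.] [ 0.398 -0.803  0.444] [413. 281.  12.] [735. 493. 198.]
```

View pics/s.png

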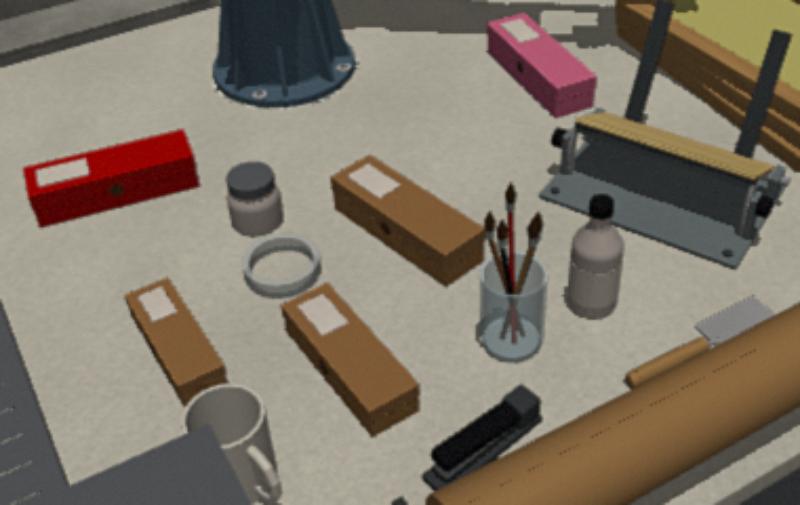

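View pics/top0.png

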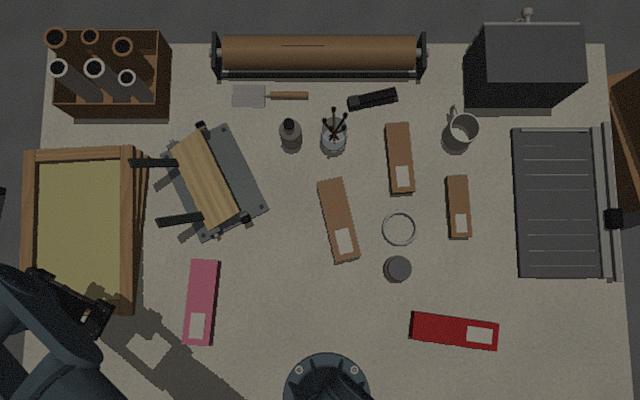

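```bash
cat >> h.py <<'E'
def go(xyz,ang=None):
    """offset/yaw from current pose to TCP xyz with tool x axis along world angle ang (mod 180)"""
    s=arm.state(); R=np.array(s['orientation']); o=R.T@(np.array(xyz)-s['tcp_pos'])/25
    out=[o.round(2)]
    if ang is not None:
        a=np.degrees(np.arctan2(R[1,0],R[0,0]))
        dy=-(ang-a)          # tool z down: + yaw is clockwise seen from above
        dy=(dy+90)%180-90
        out.append(round(dy/10,3))
    print('tcp',np.round(s['tcp_pos'],1),'R',R.round(3).tolist(),'t',s['time'],'->',out)
E
python3 - <<'E'
from h import *
s=arm.state(); print(s['joints'])
p=vision.camera_params('wrist'); R=np.array(s['orientation']); T=np.array(p['T'])
print('cam in tool',(R.T@(T[:3,3]-s['tcp_pos'])).round(1),(R.T@T[:3,:3]).round(3).tolist(),p['vfov'],p['cx'],p['cy'])
go([500,290,330],27)
go([452,-33,150],13)
E
```

```text
[ 5.21217159e+01  1.03595923e+01  9.20745546e+01 -4.95985423e-04
  7.75679386e+01 -1.18208940e+01]
cam in tool [  73.1   -0.6 -146.2] [[-0.0, -0.959, -0.283], [1.0, -0.0, 0.001], [-0.001, -0.283, 0.959]] 68.92226814899608 318.3411554969105 197.88359733369785
tcp [252.6 516.6 238.7] R [[-0.898, 0.439, -0.0], [0.439, 0.898, -0.0], [-0.0, -0.0, -1.0]] t 1.3 -> [array([-12.87,  -3.79,  -3.65]), np.float64(-5.306)]
tcp [252.6 516.6 238.7] R [[-0.898, 0.439, -0.0], [0.439, 0.898, -0.0], [-0.0, -0.0, -1.0]] t 1.3 -> [array([-16.82, -16.24,   3.55]), np.float64(-3.906)]
```

Call:
{"api": "jog_arm", "payload": {
  "targets": [
    {"offset": [-1.5,0,-2.0],"yaw": -1},
    {"offset": [-4,-0.7,-3.65],"yaw": -2},
    {"offset": [-6.4,-1.4,-3.65],"yaw": -3},
    {"offset": [-8.8,-2.3,-3.65],"yaw": -4},
    {"offset": [-11,-3,-3.65],"yaw": -5}
  ],
  "jaw": -1
}}

```text
time: 1.92
tcp_pos: [454.1, 340.8, 330.4]
orientation: [[-0.916, -0.4, 0.001], [-0.4, 0.916, 0.0], [-0.001, 0.0, -1.0]]
wrist_force: [0.7, 1.1, 0.8]
opening: 88.1
grip_force: 0.0
```

Call:
{"api": "jog_arm", "payload": {
  "targets": [
    {"offset": [-1,0,0],"yaw": -0.3},
    {"offset": [-1,0,0],"yaw": -0.3},
    {"offset": [-1,0,0],"yaw": -0.3}
  ]
}}

```text
time: 2.3
tcp_pos: [475.0, 352.3, 329.6]
orientation: [[-0.897, -0.442, -0.001], [-0.442, 0.897, -0.0], [0.001, 0.0, -1.0]]
wrist_force: [0.1, -0.4, -0.6]
opening: 87.9
grip_force: 0.0
```

```bash
python3 - <<'E'
from h import *
im,d,p=cam('wrist'); W=pts(d,p); np.savez('w1',im=im,d=d,W=W); save('w1',im)
w=W.reshape(-1,3); w=w[~np.isnan(w[:,0])&(w[:,2]>15)&(w[:,0]>350)]
print(arm.state()['tcp_pos'],arm.state()['time'])
rng=np.random.default_rng(0)
n0=np.array([-.205,.405,.89])
for nref in (n0,np.array([.403,-.799,.447])):
    best=None
    for i in range(4000):
        q=w[rng.choice(len(w),3,False)]; nn=np.cross(q[1]-q[0],q[2]-q[0]); l=np.linalg.norm(nn)
        if l<300: continue
        nn/=l; nn*=np.sign(nn@nref)
        if nn@nref<.985: continue
        inl=abs((w-q[0])@nn)<1.5
        if best is None or inl.sum()>best.sum(): best=inl
    P=w[best]; c=P.mean(0); nn=np.linalg.svd(P-c,full_matrices=False)[2][2]; nn*=np.sign(nn@nref)
    print(best.sum(),c.round(1),nn.round(4),'tilt',np.degrees(np.arccos(nn[2])),'az',np.degrees(np.arctan2(nn[1],nn[0])))
go([500,290,330],27)
E
```

```text
[474.81474312 352.43332808 329.81022049] 2.35
1429 [519.6 322.7  69.8] [-0.3248  0.3254  0.888 ] tilt 27.371035308200252 az 134.94859908200735
2922 [451.2 381.6 383.1] [ 0.545  -0.7032  0.4566] tilt 62.83118640772551 az -52.22253436548534
tcp [474.8 352.4 329.8] R [[-0.897, -0.443, -0.001], [-0.443, 0.897, -0.0], [0.001, 0.0, -1.0]] t 2.35 -> [array([ 0.2 , -2.69, -0.01]), np.float64(-0.071)]
```

View pics/w1.png

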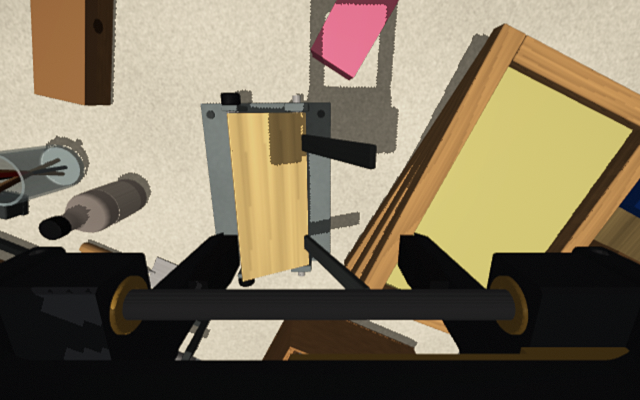

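```bash
cat > fit.py <<'E'
from h import *
D=np.load('w1.npz'); im=D['im'];W=D['W']
hsv=cv2.cvtColor(im,cv2.COLOR_RGB2HSV)
m=(hsv[...,1]>60)&(abs(hsv[...,0].astype(int)-20)<8)
roi=np.zeros_like(m); roi[105:285,222:314]=1; m&=roi
n,l,st,_=cv2.connectedComponentsWithStats(m.astype(np.uint8)); k=1+st[1:,4].argmax(); m=l==k
w=W[m]; w=w[~np.isnan(w[:,0])]
c=np.median(w,0); 
for i in range(5):
    nn=np.linalg.svd(w-w.mean(0),full_matrices=False)[2][2]; nn*=np.sign(nn[2]); r=(w-w.mean(0))@nn; w=w[abs(r)<max(2,2*r.std())]
print('deck',len(w),w.mean(0).round(1),nn.round(4),r.std(),'tilt',np.degrees(np.arccos(nn[2])),'az',np.degrees(np.arctan2(nn[1],nn[0])))
rr=cv2.minAreaRect(((w-w.mean(0))@np.array([[1,0,0],[0,1,0]]).T).astype(np.float32)); print(rr)
az=np.radians(117); 
yh=np.array([nn[0],nn[1],0]);yh/=np.linalg.norm(yh); 
x=np.array([yh[1],-yh[0],0]); y=np.cross(nn,x)
L=(w-w.mean(0))@np.array([x,y,nn]).T
# edges in deck plane
rr=cv2.minAreaRect(L[:,:2].astype(np.float32)); print('deckplane',rr)
print(np.percentile(L,[.5,2,98,99.5],axis=0).round(1))
# uprights: points in ROI dark, by z>deck
a=W.reshape(-1,3); La=(a-w.mean(0))@np.array([x,y,nn]).T
s=(La[:,2]>15)&(La[:,2]<160)&(abs(La[:,0])<110)&(La[:,1]>30)&(La[:,1]<75); q=La[s]
for sg in(-1,1):
    qq=q[q[:,0]*sg>0]; print(sg,len(qq),np.percentile(qq,[2,10,25,50,75,90,98],axis=0).round(1).tolist())
E
python3 fit.py
```

```text
deck 11350 [538.4 306.9  73. ] [-0.2021  0.4003  0.8938] 0.7350283152043955 tilt 26.643864198017674 az 116.79213751650306
((8.398834228515625, 7.366722106933594), (241.77456665039062, 97.11271667480469), 26.87274742126465)
deckplane ((10.750587463378906, 3.655620574951172), (108.14669036865234, 241.71804809570312), 89.96568298339844)
[[-109.   -49.9   -1.8]
 [-106.2  -48.6   -1.5]
 [ 123.4   54.3    1.5]
 [ 127.8   56.5    1.8]]
-1 1316 [[-80.0, 49.1, 20.3], [-78.6, 49.4, 39.0], [-75.1, 49.7, 68.2], [-69.0, 49.9, 106.6], [-62.9, 50.2, 136.3], [-59.2, 50.6, 151.1], [-57.1, 52.9, 158.4]]
1 1006 [[75.5, 49.2, 19.8], [75.9, 49.5, 36.1], [76.5, 49.7, 61.7], [81.7, 50.0, 97.1], [89.1, 50.9, 126.4], [94.6, 54.3, 143.7], [97.7, 56.3, 156.1]]
```

Call:
{"api": "jog_arm", "payload": {
  "targets": [
    {"offset": [1.2,-2,0],"yaw": 0.5},
    {"offset": [2.4,-4,0.5],"yaw": 1.33},
    {"offset": [3.5,-6,2],"yaw": 1.33},
    {"offset": [4.6,-8,3],"yaw": 1.33},
    {"offset": [5.7,-10,4.5],"yaw": 1.33}
  ]
}}

```text
time: 2.98
tcp_pos: [458.6, 73.5, 223.5]
orientation: [[-0.974, -0.226, 0.003], [-0.226, 0.974, -0.0], [-0.002, -0.001, -1.0]]
wrist_force: [0.5, -2.0, -0.0]
opening: 88.2
grip_force: 0.0
```

Call:
{"api": "jog_arm", "payload": {
  "targets": [
    {"offset": [1.2,-2,1],"yaw": 0},
    {"offset": [1.2,-3.6,1.5],"yaw": 0},
    {"offset": [1.2,-3.6,1.5],"yaw": 0}
  ]
}}

```text
time: 3.35
tcp_pos: [449.3, -21.4, 185.3]
orientation: [[-0.975, -0.221, -0.001], [-0.221, 0.975, -0.0], [0.001, 0.0, -1.0]]
wrist_force: [-0.5, 0.0, -0.2]
opening: 87.9
grip_force: 0.0
```

```bash
cat > look.py <<'E'
from h import *
import sys
def look(name,h,L,near,pic=None):
    im,d,p=cam('wrist'); W=pts(d,p); 
    if pic: save(pic,im)
    for o in vision.outline_of('wrist',name)[:3]:
        w=W[o['mask']]; w=w[~np.isnan(w[:,0])]; w=w[abs(w[:,2]-h)<6]
        if len(w)<50: continue
        r=cv2.minAreaRect(w[:,:2].astype(np.float32)); (a,b),an=r[1],r[2]
        if a<b: an+=90
        print(name,round(o['conf'],2),'z',np.median(w[:,2]).round(1),np.round(r[0],1),np.round(r[1],1),'long axis',round(an,1),'col',im[o['mask']].mean(0).round())
if __name__=='__main__':
    look(sys.argv[1],float(sys.argv[2]),0,0,sys.argv[3])
E
python3 look.py large 54 w2; python3 -c "
from h import *
go([451,-32,180],13)"
```

```text
large 0.75 z 54.6 [448.5 -30.9] [211.9  67.7] long axis 13.3 col [123.  91.  61.]
tcp [449.9 -19.5 186.2] R [[-0.975, -0.224, 0.0], [-0.224, 0.975, 0.0], [-0.0, 0.0, -1.0]] t 3.45 -> [array([ 0.07, -0.5 ,  0.25]), np.float64(-0.006)]
```

View pics/w2.png

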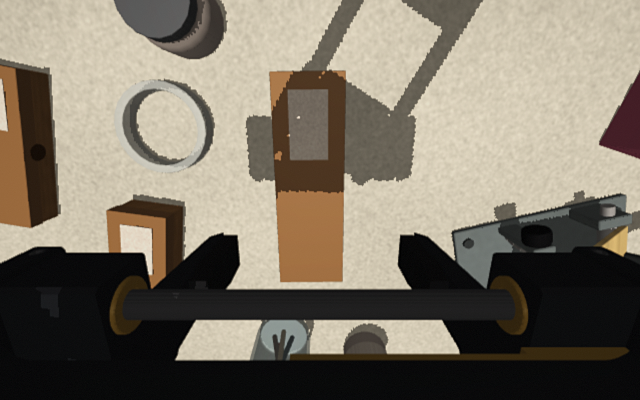

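Call:
{"api": "jog_arm", "payload": {
  "targets": [
    {"offset": [0.16,-0.43,2],"yaw": -0.03},
    {"offset": [0.16,-0.43,4],"yaw": -0.03},
    {"offset": [0.16,-0.43,6],"yaw": -0.03},
    {"offset": [0.16,-0.43,6.85],"yaw": -0.03},
    {"offset": [0.16,-0.43,6.85],"yaw": -0.03}
  ]
}}

```text
time: 4.08
tcp_pos: [447.5, -29.6, 13.8]
orientation: [[-0.973, -0.232, -0.003], [-0.232, 0.973, 0.001], [0.003, 0.002, -1.0]]
wrist_force: [-0.2, 0.8, -0.3]
opening: 88.0
grip_force: 0.0
```

Call:
{"api": "jog_arm", "payload": {
  "targets": [
    {"offset": [0,0,0],"yaw": 0},
    {"offset": [0,0,0],"yaw": 0},
    {"offset": [0,0,0],"yaw": 0},
    {"offset": [0,0,0],"yaw": 0},
    {"offset": [0,0,0],"yaw": 0}
  ],
  "jaw": 1,
  "newtons": 35
}}

```text
time: 4.7
tcp_pos: [449.7, -31.3, 16.0]
orientation: [[-0.973, -0.229, 0.002], [-0.229, 0.973, 0.0], [-0.002, -0.0, -1.0]]
wrist_force: [-0.6, 4.0, 6.9]
opening: 66.2
grip_force: 35.0
```

Call:
{"api": "jog_arm", "payload": {
  "targets": [
    {"offset": [0,0,0],"yaw": 0},
    {"offset": [0,0,-0.3],"yaw": 0},
    {"offset": [0,0,-2],"yaw": 0},
    {"offset": [0,0,-4],"yaw": 0},
    {"offset": [0,0,-6.5],"yaw": 0}
  ]
}}

```text
time: 5.32
tcp_pos: [446.6, -31.2, 177.4]
orientation: [[-0.973, -0.229, -0.004], [-0.229, 0.973, 0.001], [0.004, 0.002, -1.0]]
wrist_force: [1.8, 0.1, -6.9]
opening: 65.7
grip_force: 35.0
```

```bash
cat >> h.py <<'E'
n=np.array([-.2021,.4003,.8938]);n/=np.linalg.norm(n)
xs=np.array([n[1],-n[0],0]);xs/=np.linalg.norm(xs); ys=np.cross(n,xs)
seat=np.array([538.4,306.9,73.])+10*xs+49.9*ys
def S(x,y,z): return seat+x*xs+y*ys+z*n
yh=np.array([n[0],n[1],0])/np.hypot(n[0],n[1])
def place(w,z0,front,tip):  # TCP when level carton's front bottom edge touches
    return S(0,front,z0)+yh*w/2+np.array([0,0,tip])
E
python3 -c "
from h import *
print(seat)
q=place(66,0,-71,15);print(q)
go(q+[0,0,120],26.8);go(q,26.8)"
```

```text
[527.22542606 351.22175453  50.6232046 ]
[540.95385466 324.02982     97.46193152]
tcp [446.6 -31.2 177.4] R [[-0.973, -0.229, -0.004], [-0.229, 0.973, 0.001], [0.004, 0.002, -1.0]] t 5.325 -> [array([-6.92, 12.97, -1.6 ]), np.float64(-1.355)]
tcp [446.6 -31.2 177.4] R [[-0.973, -0.229, -0.004], [-0.229, 0.973, 0.001], [0.004, 0.002, -1.0]] t 5.325 -> [array([-6.94, 12.96,  3.2 ]), np.float64(-1.355)]
```

Call:
{"api": "jog_arm", "payload": {
  "targets": [
    {"offset": [-0.5,2,-1.6],"yaw": -0.2},
    {"offset": [-2,4.2,-1.6],"yaw": -0.5},
    {"offset": [-3.3,6.5,-1.6],"yaw": -0.8},
    {"offset": [-4.5,8.7,-1.6],"yaw": -1.1},
    {"offset": [-5.7,11,-1.6],"yaw": -1.35}
  ]
}}

```text
time: 5.95
tcp_pos: [520.6, 258.5, 216.5]
orientation: [[-0.892, -0.452, -0.001], [-0.451, 0.892, -0.001], [0.002, -0.0, -1.0]]
wrist_force: [0.9, -0.8, -5.9]
opening: 65.8
grip_force: 35.0
```

Call:
{"api": "jog_arm", "payload": {
  "targets": [
    {"offset": [-0.9,1.5,0],"yaw": 0},
    {"offset": [-0.9,1.5,0],"yaw": 0},
    {"offset": [-0.9,1.5,0],"yaw": 0}
  ]
}}

```text
time: 6.32
tcp_pos: [523.4, 299.9, 216.1]
orientation: [[-0.893, -0.451, -0.002], [-0.451, 0.893, -0.002], [0.003, -0.0, -1.0]]
wrist_force: [0.6, -0.2, -6.5]
opening: 65.6
grip_force: 35.0
```

```bash
python3 -c "
from h import *
q=place(66,0,-71,15)
s=arm.state();print(s['wrist_force'])
go(q,26.8)"
```

```text
[ 0.60391676 -0.1861918  -6.54244495]
tcp [523.4 299.9 216.1] R [[-0.893, -0.451, -0.002], [-0.451, 0.893, -0.002], [0.003, -0.0, -1.0]] t 6.325 -> [array([-1.07,  0.55,  4.74]), np.float64(-0.001)]
```

Call:
{"api": "jog_arm", "payload": {
  "targets": [
    {"offset": [-1.07,0.55,0.5],"yaw": 0},
    {"offset": [-1.07,0.55,2.2],"yaw": 0},
    {"offset": [-1.07,0.55,3.6],"yaw": 0},
    {"offset": [-1.07,0.55,4.3],"yaw": 0},
    {"offset": [-1.07,0.55,4.3],"yaw": 0}
  ]
}}

```text
time: 6.95
tcp_pos: [541.4, 323.6, 108.6]
orientation: [[-0.893, -0.449, -0.003], [-0.449, 0.893, -0.001], [0.003, 0.0, -1.0]]
wrist_force: [0.5, 0.1, -6.2]
opening: 65.7
grip_force: 35.0
```

Call:
{"api": "jog_arm", "payload": {
  "targets": [
    {"offset": [0,0,0.15],"yaw": 0},
    {"offset": [0,0,0.3],"yaw": 0},
    {"offset": [0,0,0.3],"yaw": 0}
  ]
}}

```text
time: 7.32
tcp_pos: [542.3, 325.1, 102.7]
orientation: [[-0.893, -0.45, 0.001], [-0.45, 0.893, 0.0], [-0.001, -0.0, -1.0]]
wrist_force: [-0.6, 0.1, -6.7]
opening: 65.7
grip_force: 35.0
```

Call:
{"api": "jog_arm", "payload": {
  "targets": [
    {"offset": [0,0,0.08],"yaw": 0},
    {"offset": [0,0,0.08],"yaw": 0}
  ]
}}

```text
time: 7.58
tcp_pos: [542.0, 325.0, 100.1]
orientation: [[-0.893, -0.45, -0.0], [-0.45, 0.893, -0.0], [0.0, -0.0, -1.0]]
wrist_force: [-0.4, -0.1, -8.0]
opening: 65.7
grip_force: 35.0
```

```bash
python3 -c "
from h import *
q=place(66,0,-71,15)
s=arm.state();print(s['wrist_force'],s['wrist_torque'])
go(q,26.8)"
```

```text
[-0.44428927 -0.13257489 -7.99148291] [ 0.06376586 -0.00536967  0.00883589]
tcp [542.  325.  100.1] R [[-0.893, -0.45, -0.0], [-0.45, 0.893, -0.0], [0.0, -0.0, -1.0]] t 7.575 -> [array([ 0.05, -0.02,  0.11]), np.float64(-0.003)]
```

Call:
{"api": "jog_arm", "payload": {
  "targets": [
    {"offset": [0,0,0.1],"yaw": 0},
    {"offset": [0,0,0.1],"yaw": 0}
  ]
}}

```text
time: 7.82
tcp_pos: [542.3, 325.1, 98.1]
orientation: [[-0.893, -0.45, 0.001], [-0.45, 0.893, 0.0], [-0.001, -0.0, -1.0]]
wrist_force: [-1.6, 0.5, -3.3]
opening: 65.7
grip_force: 35.0
```

Call:
{"api": "jog_arm", "payload": {
  "targets": [
    {"offset": [0,0,0.06],"yaw": 0},
    {"offset": [0,0,0.06],"yaw": 0}
  ]
}}

```text
time: 8.07
tcp_pos: [542.4, 325.2, 97.9]
orientation: [[-0.893, -0.451, 0.001], [-0.451, 0.893, 0.0], [-0.001, -0.0, -1.0]]
wrist_force: [-5.6, -0.8, 4.8]
opening: 65.5
grip_force: 35.0
```

Call:
{"api": "jog_arm", "payload": {
  "targets": [
    {"offset": [0,0.1,0],"yaw": 0},
    {"offset": [0,0.1,0],"yaw": 0},
    {"offset": [0,0.1,0],"yaw": 0}
  ],
  "jaw": -0.6,
  "newtons": 8
}}

```text
time: 8.45
tcp_pos: [541.2, 328.2, 96.6]
orientation: [[-0.893, -0.451, 0.001], [-0.451, 0.893, 0.002], [-0.002, 0.001, -1.0]]
wrist_force: [-1.4, 5.1, -0.9]
opening: 70.4
grip_force: 2.7
```

Call:
{"api": "jog_arm", "payload": {
  "targets": [
    {"offset": [0,0.1,0],"yaw": 0},
    {"offset": [0,0.1,0],"yaw": 0},
    {"offset": [0,0.1,0],"yaw": 0}
  ],
  "jaw": -0.7
}}

```text
time: 8.82
tcp_pos: [539.7, 329.5, 96.0]
orientation: [[-0.893, -0.45, -0.0], [-0.45, 0.893, 0.0], [0.0, 0.0, -1.0]]
wrist_force: [-0.8, 3.6, -2.1]
opening: 74.7
grip_force: 1.9
```

Call:
{"api": "jog_arm", "payload": {
  "targets": [
    {"offset": [0,0.1,0],"yaw": 0},
    {"offset": [0,0.1,0],"yaw": 0},
    {"offset": [0,0.1,0],"yaw": 0}
  ],
  "jaw": -0.8
}}

```text
time: 9.2
tcp_pos: [538.4, 331.8, 96.0]
orientation: [[-0.893, -0.45, -0.001], [-0.45, 0.893, 0.0], [0.001, 0.0, -1.0]]
wrist_force: [-1.7, 3.7, -2.7]
opening: 79.2
grip_force: 2.0
```

Call:
{"api": "jog_arm", "payload": {
  "targets": [
    {"offset": [0,0.05,0],"yaw": 0},
    {"offset": [0,0.1,0],"yaw": 0},
    {"offset": [0,0.1,0],"yaw": 0}
  ],
  "jaw": -0.9
}}

```text
time: 9.57
tcp_pos: [538.2, 333.7, 96.7]
orientation: [[-0.893, -0.45, 0.001], [-0.45, 0.893, -0.0], [-0.001, -0.001, -1.0]]
wrist_force: [-0.1, -0.1, -0.5]
opening: 83.5
grip_force: 0.0
```

Call:
{"api": "jog_arm", "payload": {
  "targets": [
    {"offset": [0,0,0],"yaw": 0},
    {"offset": [0,0.0,0],"yaw": 0},
    {"offset": [0,0.0,0],"yaw": 0}
  ],
  "jaw": -1
}}

```text
time: 9.95
tcp_pos: [537.6, 333.8, 96.2]
orientation: [[-0.893, -0.45, 0.0], [-0.45, 0.893, -0.0], [-0.0, -0.0, -1.0]]
wrist_force: [-0.4, 0.0, 0.3]
opening: 88.2
grip_force: 0.0
```

```bash
cat > chk.py <<'E'
from h import *
import sys
im,d,p=cam(sys.argv[1]); W=pts(d,p); save(sys.argv[2],im[80:360] if len(sys.argv)>3 else im)
L=(W.reshape(-1,3)-seat)@np.array([xs,ys,n]).T
s=(abs(L[:,0])<130)&(L[:,1]>-110)&(L[:,1]<12)&(L[:,2]>8)&(L[:,2]<150)
hsv=cv2.cvtColor(im,cv2.COLOR_RGB2HSV).reshape(-1,3); s&=(hsv[:,1]>60)&(abs(hsv[:,0].astype(int)-13)<12)
Q=L[s]; print(len(Q),np.percentile(Q,[1,5,50,95,99],axis=0).round(1).tolist())
E
python3 chk.py scene c1; python3 -c "
from h import *
s=arm.state();print(s['wrist_force'],s['opening'])"
```

```text
1447 [[-102.4, -83.8, 8.5], [-94.1, -75.1, 10.4], [31.3, -69.9, 34.3], [105.0, -12.1, 72.9], [106.2, 4.1, 129.0]]
[-0.30858232 -0.2319778   0.03636101] 88.35482313042785
```

Call:
{"api": "jog_arm", "payload": {
  "targets": [
    {"offset": [0,0.15,0],"yaw": 0},
    {"offset": [0,0.3,0],"yaw": 0},
    {"offset": [0,0.4,0],"yaw": 0},
    {"offset": [0,0.4,0],"yaw": 0}
  ]
}}

```text
time: 10.5
tcp_pos: [532.9, 343.1, 96.2]
orientation: [[-0.893, -0.451, -0.0], [-0.451, 0.893, 0.0], [-0.0, 0.0, -1.0]]
wrist_force: [0.1, 0.2, -0.0]
opening: 88.1
grip_force: 0.0
```

Call:
{"api": "jog_arm", "payload": {
  "targets": [
    {"offset": [0,0.08,0],"yaw": 0},
    {"offset": [0,0.12,0],"yaw": 0},
    {"offset": [0,0.12,0],"yaw": 0}
  ]
}}

```text
time: 10.88
tcp_pos: [531.7, 345.5, 96.2]
orientation: [[-0.893, -0.45, -0.0], [-0.45, 0.893, -0.0], [0.0, -0.0, -1.0]]
wrist_force: [0.5, -0.2, -0.2]
opening: 88.2
grip_force: 0.2
```

View pics/c1.png

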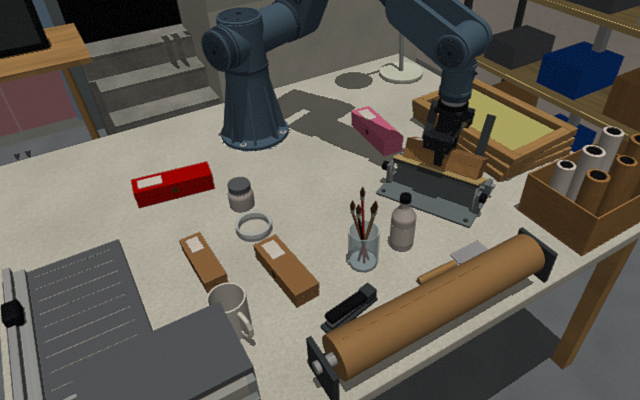

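Carton lies on the deck at (450,150), gripper straddling it. Continue the push until it meets the uprights.

Call:
{"api": "jog_arm", "payload": {
  "targets": [
    {"offset": [0,0.08,0],"yaw": 0},
    {"offset": [0,0.12,0],"yaw": 0},
    {"offset": [0,0.12,0],"yaw": 0}
  ]
}}

```text
time: 11.25
tcp_pos: [531.5, 346.0, 95.9]
orientation: [[-0.893, -0.45, 0.001], [-0.45, 0.893, -0.003], [0.0, -0.004, -1.0]]
wrist_force: [3.2, -8.0, -0.9]
opening: 88.1
grip_force: 4.0
```

Call:
{"api": "jog_arm", "payload": {
  "targets": [
    {"offset": [0,0.08,0],"yaw": 0},
    {"offset": [0,0.08,0],"yaw": 0}
  ]
}}

```text
time: 11.5
tcp_pos: [531.4, 346.2, 95.8]
orientation: [[-0.893, -0.45, 0.002], [-0.45, 0.893, -0.006], [0.001, -0.006, -1.0]]
wrist_force: [5.7, -14.1, -1.5]
opening: 88.1
grip_force: 6.6
```

Call:
{"api": "jog_arm", "payload": {
  "targets": [
    {"offset": [0,0.08,0],"yaw": 0},
    {"offset": [0,0.08,0],"yaw": 0}
  ]
}}

```text
time: 11.75
tcp_pos: [531.3, 346.4, 95.7]
orientation: [[-0.893, -0.449, 0.003], [-0.449, 0.893, -0.008], [0.001, -0.009, -1.0]]
wrist_force: [9.2, -20.2, -2.1]
opening: 88.0
grip_force: 9.3
```

Call:
{"api": "jog_arm", "payload": {
  "targets": [
    {"offset": [0,-0.3,0],"yaw": 0},
    {"offset": [0,-0.35,-1],"yaw": 0},
    {"offset": [0,-0.35,-3],"yaw": 0},
    {"offset": [0,-1.5,-5.5],"yaw": 0},
    {"offset": [0,-3.3,-8],"yaw": 0}
  ]
}}

```text
time: 12.38
tcp_pos: [560.1, 289.3, 281.5]
orientation: [[-0.892, -0.452, 0.001], [-0.452, 0.892, 0.001], [-0.001, 0.001, -1.0]]
wrist_force: [0.3, 0.3, -0.5]
opening: 88.5
grip_force: 0.0
```

Call:
{"api": "jog_arm", "payload": {
  "targets": [
    {"offset": [0,0,0],"yaw": 0},
    {"offset": [0,0,0],"yaw": 0}
  ]
}}

```text
time: 12.62
tcp_pos: [559.9, 288.9, 278.6]
orientation: [[-0.893, -0.45, -0.001], [-0.45, 0.893, 0.001], [0.001, 0.001, -1.0]]
wrist_force: [0.1, 1.2, 0.1]
opening: 88.1
grip_force: 0.0
```

```bash
cat > chk2.py <<'E'
from h import *
import sys
# top face of a seated carton: fit in seat frame. args: ztop L picname
zt,pic=float(sys.argv[1]),sys.argv[2]
im,d,p=cam('wrist'); W=pts(d,p); save(pic,im)
L=(W-seat)@np.array([xs,ys,n]).T
hsv=cv2.cvtColor(im,cv2.COLOR_RGB2HSV)
s=(abs(L[...,0])<125)&(L[...,1]>-110)&(L[...,1]<8)&(abs(L[...,2]-zt)<5)
k,l,st,_=cv2.connectedComponentsWithStats(cv2.morphologyEx(s.astype(np.uint8),cv2.MORPH_OPEN,np.ones((5,5)))); s=l==1+st[1:,4].argmax()
Q=L[s]; A=np.c_[Q[:,:2],np.ones(len(Q))]; c=np.linalg.lstsq(A,Q[:,2],rcond=None)[0]
print('tilt dz/dx,dz/dy deg',np.degrees(c[:2]).round(2),'z at mid',c[2].round(1),'rms',(A@c-Q[:,2]).std().round(2))
print('rect',cv2.minAreaRect(Q[:,:2].astype(np.float32)))
for a,b in((-110,-40),(-40,40),(40,110)):
    q=Q[(Q[:,0]>a)&(Q[:,0]<b)]; print(a,b,'y front/back',np.percentile(q[:,1],[1,99]).round(1)) if len(q) else 0
print('x',np.percentile(Q[:,0],[.5,99.5]).round(1))
go([613,-194,250],5)
E
python3 chk2.py 54 c2
```

```text
tilt dz/dx,dz/dy deg [-0.09  0.65] z at mid 54.7 rms 0.88
rect ((0.517791748046875, -33.113101959228516), (211.99424743652344, 69.61029815673828), 0.08220669627189636)
-110 -40 y front/back [-67.2   0.3]
-40 40 y front/back [-67.2  -0.7]
40 110 y front/back [-67.2  -0.1]
x [-104.4  104.3]
tcp [559.3 289.  277.6] R [[-0.893, -0.451, -0.003], [-0.451, 0.893, -0.0], [0.002, 0.001, -1.0]] t 12.675 -> [array([  6.79, -18.22,   1.1 ]), np.float64(2.179)]
```

View pics/c2.png

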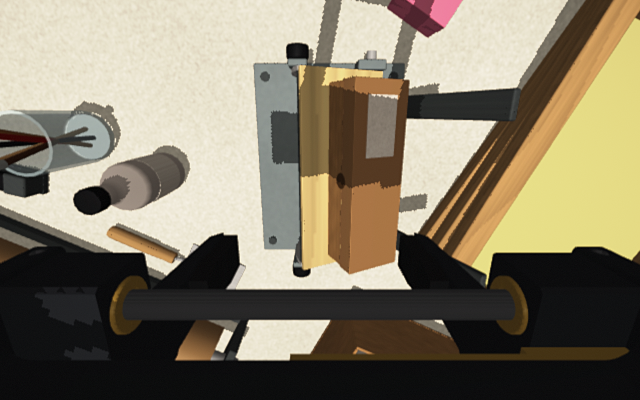

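Call:
{"api": "jog_arm", "payload": {
  "targets": [
    {"offset": [0.8,-2.2,0],"yaw": 0.5},
    {"offset": [1.6,-4.4,0],"yaw": 1},
    {"offset": [2.5,-6.6,0],"yaw": 1.5},
    {"offset": [3.3,-8.8,0],"yaw": 2.18},
    {"offset": [4.1,-11,0],"yaw": 2.18}
  ]
}}

```text
time: 13.3
tcp_pos: [591.7, -3.6, 277.0]
orientation: [[-0.996, -0.087, -0.003], [-0.087, 0.996, 0.001], [0.003, 0.001, -1.0]]
wrist_force: [0.2, -0.1, 0.2]
opening: 88.4
grip_force: 0.0
```

Call:
{"api": "jog_arm", "payload": {
  "targets": [
    {"offset": [-0.2,-2.2,0.5],"yaw": 0},
    {"offset": [-0.1,-4.4,2],"yaw": 0},
    {"offset": [0,-6.6,4],"yaw": 0},
    {"offset": [0,-7.7,4],"yaw": 0},
    {"offset": [0,-7.7,4],"yaw": 0}
  ]
}}

```text
time: 13.92
tcp_pos: [607.6, -195.8, 175.2]
orientation: [[-0.996, -0.084, -0.006], [-0.084, 0.996, 0.003], [0.005, 0.003, -1.0]]
wrist_force: [-1.0, 1.9, -0.1]
opening: 88.4
grip_force: 0.0
```

```bash
python3 look.py middle 44 w3; python3 -c "
from h import *
go([612,-194,12],5)"
```

```text
middle 0.89 z 44.6 [ 612.2 -194.1] [187.4  61.8] long axis 4.4 col [128.  95.  64.]
tcp [ 608.8 -193.5  177.5] R [[-0.996, -0.087, -0.002], [-0.087, 0.996, 0.002], [0.002, 0.002, -1.0]] t 14.025 -> [array([-0.14, -0.04,  6.62]), np.float64(-0.003)]
```

Call:
{"api": "jog_arm", "payload": {
  "targets": [
    {"offset": [-0.14,-0.02,2],"yaw": 0.06},
    {"offset": [-0.14,-0.02,4],"yaw": 0.06},
    {"offset": [-0.14,-0.02,5.8],"yaw": 0.06},
    {"offset": [-0.14,-0.02,6.6],"yaw": 0.06},
    {"offset": [-0.14,-0.02,6.6],"yaw": 0.06}
  ]
}}

```text
time: 14.65
tcp_pos: [612.4, -193.5, 13.4]
orientation: [[-0.997, -0.078, -0.002], [-0.078, 0.997, 0.001], [0.002, 0.001, -1.0]]
wrist_force: [-0.0, -0.3, 0.9]
opening: 88.0
grip_force: 0.0
```

Call:
{"api": "jog_arm", "payload": {
  "targets": [
    {"offset": [0,0,0],"yaw": 0},
    {"offset": [0,0,0],"yaw": 0},
    {"offset": [0,0,0],"yaw": 0},
    {"offset": [0,0,0],"yaw": 0},
    {"offset": [0,0,0],"yaw": 0}
  ],
  "jaw": 1,
  "newtons": 30
}}

```text
time: 15.28
tcp_pos: [613.7, -195.1, 15.7]
orientation: [[-0.997, -0.076, 0.002], [-0.076, 0.997, -0.0], [-0.002, -0.0, -1.0]]
wrist_force: [-0.7, 2.1, 7.1]
opening: 59.4
grip_force: 30.0
```

```bash
python3 -c "
from h import *
print(arm.state()['opening'])
go([612,-194,12],5)"
```

```text
59.37914948315938
tcp [ 613.7 -195.1   15.7] R [[-0.997, -0.076, 0.002], [-0.076, 0.997, -0.0], [-0.002, -0.0, -1.0]] t 15.275 -> [array([0.07, 0.05, 0.15]), np.float64(-0.064)]
```

Call:
{"api": "jog_arm", "payload": {
  "targets": [
    {"offset": [0,0,-0.3],"yaw": 0},
    {"offset": [0,0,-2],"yaw": 0},
    {"offset": [0,0,-4.5],"yaw": 0},
    {"offset": [0,0,-7],"yaw": 0},
    {"offset": [0,0,-9.5],"yaw": 0}
  ]
}}

```text
time: 15.9
tcp_pos: [612.1, -194.9, 253.2]
orientation: [[-0.997, -0.076, -0.001], [-0.076, 0.997, 0.0], [0.001, 0.0, -1.0]]
wrist_force: [0.6, 0.0, -4.3]
opening: 59.6
grip_force: 30.0
```

```bash
python3 -c "
from h import *
q=place(60,54,-65,12);print(q)
go(q+[0,0,80],26.8);go(q,26.8)"
```

```text
[528.97531953 347.75573594 140.03742926]
tcp [ 612.1 -194.9  253.2] R [[-0.997, -0.076, -0.001], [-0.076, 0.997, 0.0], [0.001, 0.0, -1.0]] t 15.9 -> [array([ 1.67, 21.89,  1.34]), np.float64(-2.245)]
tcp [ 612.1 -194.9  253.2] R [[-0.997, -0.076, -0.001], [-0.076, 0.997, 0.0], [0.001, 0.0, -1.0]] t 15.9 -> [array([ 1.66, 21.89,  4.54]), np.float64(-2.245)]
```

Call:
{"api": "jog_arm", "payload": {
  "targets": [
    {"offset": [0.3,2,-0.3],"yaw": -0.2},
    {"offset": [0.7,4.3,-0.3],"yaw": -0.6},
    {"offset": [1.3,6.7,-0.3],"yaw": -1.1},
    {"offset": [1.6,9.1,-0.3],"yaw": -1.7},
    {"offset": [1.6,11.5,-0.3],"yaw": -2.24}
  ]
}}

```text
time: 16.52
tcp_pos: [549.7, 90.1, 259.0]
orientation: [[-0.892, -0.453, -0.001], [-0.453, 0.892, -0.0], [0.001, 0.0, -1.0]]
wrist_force: [1.0, 0.1, -2.7]
opening: 60.3
grip_force: 30.0
```

Call:
{"api": "jog_arm", "payload": {
  "targets": [
    {"offset": [-0.8,2.3,0],"yaw": 0},
    {"offset": [-1.7,4.5,0],"yaw": 0},
    {"offset": [-2.6,6.8,0],"yaw": 0},
    {"offset": [-3.4,8.8,0],"yaw": 0},
    {"offset": [-3.4,8.8,0],"yaw": 0}
  ]
}}

```text
time: 17.15
tcp_pos: [526.2, 326.7, 258.4]
orientation: [[-0.891, -0.455, -0.002], [-0.455, 0.891, 0.0], [0.001, 0.001, -1.0]]
wrist_force: [0.3, -0.9, -4.2]
opening: 60.0
grip_force: 30.0
```

```bash
python3 -c "
from h import *
q=place(60,54,-65,15)+0.5*xs;print(q)
go(q,26.8)"
```

```text
[529.42166003 347.98108047 143.03742926]
tcp [526.2 326.7 258.4] R [[-0.891, -0.455, -0.002], [-0.455, 0.891, 0.0], [0.001, 0.001, -1.0]] t 17.15 -> [array([-0.51,  0.7 ,  4.62]), np.float64(0.025)]
```

Call:
{"api": "jog_arm", "payload": {
  "targets": [
    {"offset": [-0.51,0.7,0.5],"yaw": 0.03},
    {"offset": [-0.51,0.7,2.2],"yaw": 0.03},
    {"offset": [-0.51,0.7,3.6],"yaw": 0.03},
    {"offset": [-0.51,0.7,4.3],"yaw": 0.03},
    {"offset": [-0.51,0.7,4.3],"yaw": 0.03}
  ]
}}

```text
time: 17.77
tcp_pos: [530.8, 343.6, 150.4]
orientation: [[-0.896, -0.445, -0.003], [-0.445, 0.896, -0.001], [0.003, 0.0, -1.0]]
wrist_force: [-0.6, -0.2, -3.4]
opening: 60.0
grip_force: 30.0
```

Call:
{"api": "jog_arm", "payload": {
  "targets": [
    {"offset": [0,0,0.1],"yaw": 0},
    {"offset": [0,0,0.15],"yaw": 0},
    {"offset": [0,0,0.15],"yaw": 0}
  ]
}}

```text
time: 18.15
tcp_pos: [531.9, 344.9, 148.9]
orientation: [[-0.895, -0.446, 0.001], [-0.446, 0.895, 0.001], [-0.001, -0.0, -1.0]]
wrist_force: [-1.1, -0.4, -3.8]
opening: 59.8
grip_force: 30.0
```

Call:
{"api": "jog_arm", "payload": {
  "targets": [
    {"offset": [0,0,0.1],"yaw": 0},
    {"offset": [0,0,0.1],"yaw": 0}
  ]
}}

```text
time: 18.4
tcp_pos: [531.3, 344.7, 145.3]
orientation: [[-0.895, -0.446, -0.0], [-0.446, 0.895, -0.0], [0.0, 0.0, -1.0]]
wrist_force: [0.8, 0.2, -3.1]
opening: 59.9
grip_force: 30.0
```

Call:
{"api": "jog_arm", "payload": {
  "targets": [
    {"offset": [0,0.18,-0.05],"yaw": 0},
    {"offset": [0,0.18,-0.05],"yaw": 0},
    {"offset": [0,0.18,0.0],"yaw": 0}
  ]
}}

```text
time: 18.77
tcp_pos: [529.5, 348.9, 145.6]
orientation: [[-0.895, -0.446, 0.0], [-0.446, 0.895, 0.0], [-0.0, -0.0, -1.0]]
wrist_force: [0.1, 1.1, -3.2]
opening: 59.8
grip_force: 30.0
```

Call:
{"api": "jog_arm", "payload": {
  "targets": [
    {"offset": [0,0,0.1],"yaw": 0},
    {"offset": [0,0,0.1],"yaw": 0}
  ]
}}

```text
time: 19.02
tcp_pos: [529.5, 348.8, 143.1]
orientation: [[-0.895, -0.446, 0.0], [-0.446, 0.895, 0.0], [-0.0, 0.0, -1.0]]
wrist_force: [-0.7, -0.3, -2.1]
opening: 60.3
grip_force: 30.0
```

Call:
{"api": "jog_arm", "payload": {
  "targets": [
    {"offset": [0,0,0.07],"yaw": 0},
    {"offset": [0,0,0.07],"yaw": 0}
  ]
}}

```text
time: 19.27
tcp_pos: [529.7, 349.0, 142.9]
orientation: [[-0.895, -0.446, 0.001], [-0.446, 0.895, 0.0], [-0.001, -0.0, -1.0]]
wrist_force: [-4.3, -2.0, 7.5]
opening: 59.6
grip_force: 30.0
```

Call:
{"api": "jog_arm", "payload": {
  "targets": [
    {"offset": [0,0.06,-0.03],"yaw": 0},
    {"offset": [0,0.06,-0.03],"yaw": 0},
    {"offset": [0,0.06,-0.03],"yaw": 0}
  ],
  "jaw": -0.44,
  "newtons": 8
}}

```text
time: 19.65
tcp_pos: [528.8, 350.6, 142.0]
orientation: [[-0.895, -0.446, 0.0], [-0.446, 0.895, 0.001], [-0.001, 0.001, -1.0]]
wrist_force: [-0.1, 3.7, -0.9]
opening: 63.6
grip_force: 1.8
```

Call:
{"api": "jog_arm", "payload": {
  "targets": [
    {"offset": [0,0.08,0],"yaw": 0},
    {"offset": [0,0.08,0],"yaw": 0},
    {"offset": [0,0.08,0],"yaw": 0}
  ],
  "jaw": -0.52
}}

```text
time: 20.02
tcp_pos: [527.8, 351.8, 141.8]
orientation: [[-0.895, -0.446, -0.0], [-0.446, 0.895, -0.0], [0.0, -0.0, -1.0]]
wrist_force: [-0.5, 2.1, -0.3]
opening: 66.8
grip_force: 0.9
```

Call:
{"api": "jog_arm", "payload": {
  "targets": [
    {"offset": [0,0.08,0],"yaw": 0},
    {"offset": [0,0.08,0],"yaw": 0},
    {"offset": [0,0.08,0],"yaw": 0}
  ],
  "jaw": -0.6
}}

```text
time: 20.4
tcp_pos: [526.8, 353.8, 141.9]
orientation: [[-0.895, -0.446, -0.0], [-0.446, 0.895, 0.0], [0.0, 0.0, -1.0]]
wrist_force: [-1.0, 1.6, -0.2]
opening: 70.1
grip_force: 1.2
```

Call:
{"api": "jog_arm", "payload": {
  "targets": [
    {"offset": [0,0.06,0],"yaw": 0},
    {"offset": [0,0.06,0],"yaw": 0},
    {"offset": [0,0.06,0],"yaw": 0}
  ],
  "jaw": -0.68
}}

```text
time: 20.78
tcp_pos: [526.6, 354.8, 142.2]
orientation: [[-0.895, -0.446, 0.001], [-0.446, 0.895, -0.0], [-0.0, -0.0, -1.0]]
wrist_force: [-0.2, 0.1, 1.4]
opening: 74.2
grip_force: 0.0
```

Call:
{"api": "jog_arm", "payload": {
  "targets": [
    {"offset": [0,0.05,0],"yaw": 0},
    {"offset": [0,0.05,0],"yaw": 0},
    {"offset": [0,0.05,0],"yaw": 0}
  ],
  "jaw": -0.78
}}

```text
time: 21.15
tcp_pos: [525.8, 356.1, 142.0]
orientation: [[-0.895, -0.446, 0.0], [-0.446, 0.895, -0.0], [-0.0, -0.0, -1.0]]
wrist_force: [0.9, 0.1, 0.8]
opening: 78.7
grip_force: 0.0
```

Call:
{"api": "jog_arm", "payload": {
  "targets": [
    {"offset": [0,0.1,0],"yaw": 0},
    {"offset": [0,0.2,0],"yaw": 0},
    {"offset": [0,0.2,0],"yaw": 0}
  ],
  "jaw": -1
}}

```text
time: 21.52
tcp_pos: [523.4, 360.8, 141.9]
orientation: [[-0.895, -0.446, -0.0], [-0.446, 0.895, -0.0], [0.0, -0.0, -1.0]]
wrist_force: [-0.4, -0.5, -0.4]
opening: 88.0
grip_force: 0.0
```

```bash
python3 - <<'E'
from h import *
s=arm.state(); t=np.array(s['tcp_pos']); L=(t-seat)@np.array([xs,ys,n]).T
print(t.round(1),s['time'],s['wrist_force'],s['opening'])
f=S(0,-60,54); h=t[2]-f[2]; print('tip above front edge',h,'gap to seated contact mm',(f-seat)@yh+h*n[2]**-1*np.hypot(*n[:2])-((t-seat)@yh-44))
E
```

```text
[523.4 360.8 141.9] 21.525 [-0.44550269 -0.50514099 -0.38357657] 87.99074684986749
tip above front edge 16.14576319610103 gap to seated contact mm 12.376021655322454
```

Call:
{"api": "jog_arm", "payload": {
  "targets": [
    {"offset": [0,0.15,0],"yaw": 0},
    {"offset": [0,0.28,0],"yaw": 0},
    {"offset": [0,0.4,0],"yaw": 0},
    {"offset": [0,0.4,0],"yaw": 0}
  ]
}}

```text
time: 22.02
tcp_pos: [518.9, 369.8, 141.9]
orientation: [[-0.895, -0.446, -0.0], [-0.446, 0.895, 0.0], [0.0, 0.0, -1.0]]
wrist_force: [-0.4, 0.2, -0.7]
opening: 88.2
grip_force: 0.0
```

Call:
{"api": "jog_arm", "payload": {
  "targets": [
    {"offset": [0,0.08,0],"yaw": 0},
    {"offset": [0,0.15,0],"yaw": 0},
    {"offset": [0,0.15,0],"yaw": 0}
  ]
}}

```text
time: 22.4
tcp_pos: [517.8, 372.1, 141.9]
orientation: [[-0.895, -0.445, 0.001], [-0.445, 0.895, -0.001], [0.0, -0.001, -1.0]]
wrist_force: [2.5, -3.4, -1.7]
opening: 88.0
grip_force: 1.9
```

Call:
{"api": "jog_arm", "payload": {
  "targets": [
    {"offset": [0,0.08,0],"yaw": 0},
    {"offset": [0,0.08,0],"yaw": 0}
  ]
}}

```text
time: 22.65
tcp_pos: [517.8, 372.4, 141.9]
orientation: [[-0.896, -0.445, 0.001], [-0.445, 0.896, -0.004], [0.0, -0.004, -1.0]]
wrist_force: [4.4, -9.2, -1.2]
opening: 88.0
grip_force: 4.6
```

Call:
{"api": "jog_arm", "payload": {
  "targets": [
    {"offset": [0,0.06,0],"yaw": 0},
    {"offset": [0,0.06,0],"yaw": 0}
  ]
}}

```text
time: 22.9
tcp_pos: [517.7, 372.6, 141.8]
orientation: [[-0.896, -0.445, 0.002], [-0.445, 0.896, -0.006], [0.001, -0.006, -1.0]]
wrist_force: [7.0, -13.6, -0.4]
opening: 88.2
grip_force: 6.6
```

Contact as predicted (12.4 mm). Back off, lift, check.

Call:
{"api": "jog_arm", "payload": {
  "targets": [
    {"offset": [0,-0.2,0],"yaw": 0},
    {"offset": [0,-0.3,-1],"yaw": 0},
    {"offset": [0,-0.5,-2.5],"yaw": 0},
    {"offset": [0,-2.5,-4.5],"yaw": 0},
    {"offset": [0,-4.5,-6],"yaw": 0}
  ]
}}

```text
time: 23.52
tcp_pos: [563.0, 281.5, 288.8]
orientation: [[-0.894, -0.448, 0.001], [-0.448, 0.894, 0.002], [-0.001, 0.001, -1.0]]
wrist_force: [1.3, 0.4, 0.5]
opening: 88.1
grip_force: 0.0
```

Call:
{"api": "jog_arm", "payload": {
  "targets": [
    {"offset": [0,0,0],"yaw": 0},
    {"offset": [0,0,0],"yaw": 0}
  ]
}}

```text
time: 23.78
tcp_pos: [562.4, 281.6, 286.2]
orientation: [[-0.895, -0.445, -0.001], [-0.445, 0.895, 0.001], [0.001, 0.001, -1.0]]
wrist_force: [0.2, 0.2, -0.4]
opening: 88.2
grip_force: 0.0
```

```bash
sed -i 's/^go(.*/go([487,-347,200],2)/' chk2.py; python3 chk2.py 98 c3
```

```text
tilt dz/dx,dz/dy deg [-0.11  0.98] z at mid 98.8 rms 0.96
rect ((-0.11431121826171875, -30.00082015991211), (187.61073303222656, 64.47189331054688), 0.07194025069475174)
-110 -40 y front/back [-61.3   0.5]
-40 40 y front/back [-61.3  -0.7]
40 110 y front/back [-61.6  -1.2]
x [-93.1  90.1]
tcp [561.9 281.9 285.4] R [[-0.895, -0.446, -0.003], [-0.446, 0.895, 0.0], [0.002, 0.001, -1.0]] t 23.825 -> [array([ 13.9 , -21.18,   3.42]), np.float64(2.451)]
```

View pics/c3.png

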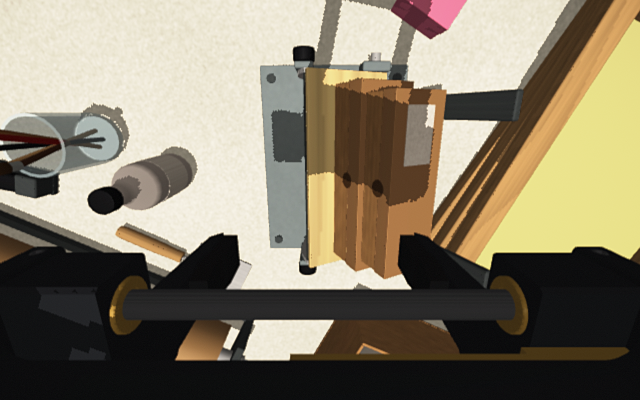

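Call:
{"api": "jog_arm", "payload": {
  "targets": [
    {"offset": [1.2,-1.9,0],"yaw": 0.4},
    {"offset": [2.5,-3.8,0],"yaw": 1.2},
    {"offset": [3.7,-5.7,0],"yaw": 2},
    {"offset": [5,-7.6,0],"yaw": 2.45},
    {"offset": [6.2,-9.5,0],"yaw": 2.45}
  ]
}}

```text
time: 24.45
tcp_pos: [528.9, -0.5, 285.2]
orientation: [[-0.999, -0.036, -0.003], [-0.036, 0.999, 0.001], [0.003, 0.001, -1.0]]
wrist_force: [0.5, -0.6, 0.2]
opening: 88.1
grip_force: 0.0
```

Call:
{"api": "jog_arm", "payload": {
  "targets": [
    {"offset": [0.3,-2.2,0],"yaw": 0},
    {"offset": [0.6,-4.4,0],"yaw": 0},
    {"offset": [0.9,-6.6,0.5],"yaw": 0},
    {"offset": [1.2,-8.8,1.5],"yaw": 0},
    {"offset": [1.5,-11,3],"yaw": 0}
  ]
}}

```text
time: 25.08
tcp_pos: [502.8, -273.2, 213.0]
orientation: [[-0.999, -0.036, 0.0], [-0.036, 0.999, 0.001], [-0.0, 0.001, -1.0]]
wrist_force: [0.2, 0.9, -0.2]
opening: 87.9
grip_force: 0.0
```

```bash
python3 -c "
from h import *
go([487,-347,170],2)"
```

```text
tcp [ 502.8 -273.2  213. ] R [[-0.999, -0.036, 0.0], [-0.036, 0.999, 0.001], [-0.0, 0.001, -1.0]] t 25.075 -> [array([ 0.74, -2.93,  1.72]), np.float64(0.006)]
```

Call:
{"api": "jog_arm", "payload": {
  "targets": [
    {"offset": [0.7,-2,1],"yaw": 0},
    {"offset": [0.7,-2.9,1.7],"yaw": 0},
    {"offset": [0.7,-2.9,1.7],"yaw": 0},
    {"offset": [0.7,-2.9,1.7],"yaw": 0}
  ]
}}

```text
time: 25.58
tcp_pos: [488.0, -344.3, 171.5]
orientation: [[-0.999, -0.036, -0.001], [-0.036, 0.999, 0.002], [0.001, 0.002, -1.0]]
wrist_force: [0.3, -0.3, 0.7]
opening: 87.9
grip_force: 0.0
```

```bash
python3 look.py small 36 w4; python3 -c "
from h import *
go([487,-347,11],2)"
```

```text
small 0.61 z 36.6 [ 483.8 -346.2] [163.   53.7] long axis 2.2 col [123.  91.  62.]
tcp [ 488.4 -344.6  172.6] R [[-0.999, -0.036, 0.001], [-0.036, 0.999, -0.0], [-0.001, -0.0, -1.0]] t 25.675 -> [array([ 0.06, -0.09,  6.47]), np.float64(0.009)]
```

Call:
{"api": "jog_arm", "payload": {
  "targets": [
    {"offset": [0.18,-0.06,2],"yaw": 0},
    {"offset": [0.18,-0.06,4],"yaw": 0},
    {"offset": [0.18,-0.06,5.8],"yaw": 0},
    {"offset": [0.18,-0.06,6.5],"yaw": 0},
    {"offset": [0.18,-0.06,6.5],"yaw": 0}
  ]
}}

```text
time: 26.3
tcp_pos: [483.3, -347.0, 9.4]
orientation: [[-0.999, -0.035, -0.001], [-0.035, 0.999, 0.001], [0.001, 0.001, -1.0]]
wrist_force: [-0.3, 0.5, 0.5]
opening: 88.3
grip_force: 0.0
```

Call:
{"api": "jog_arm", "payload": {
  "targets": [
    {"offset": [0,0,0],"yaw": 0},
    {"offset": [0,0,0],"yaw": 0},
    {"offset": [0,0,0],"yaw": 0},
    {"offset": [0,0,0],"yaw": 0},
    {"offset": [0,0,0],"yaw": 0}
  ],
  "jaw": 1,
  "newtons": 25
}}

```text
time: 26.92
tcp_pos: [483.3, -347.7, 10.1]
orientation: [[-0.999, -0.034, 0.0], [-0.034, 0.999, 0.0], [-0.0, 0.0, -1.0]]
wrist_force: [-1.0, 2.1, 5.6]
opening: 51.6
grip_force: 25.0
```

Call:
{"api": "jog_arm", "payload": {
  "targets": [
    {"offset": [0,0,-0.3],"yaw": 0},
    {"offset": [0,0,-2],"yaw": 0},
    {"offset": [0,0,-4.5],"yaw": 0},
    {"offset": [0,0,-7],"yaw": 0},
    {"offset": [0,0,-9.5],"yaw": 0}
  ]
}}

```text
time: 27.55
tcp_pos: [482.5, -347.4, 248.7]
orientation: [[-0.999, -0.034, -0.001], [-0.034, 0.999, 0.0], [0.001, 0.0, -1.0]]
wrist_force: [0.3, -1.3, -2.5]
opening: 52.0
grip_force: 25.0
```

```bash
python3 -c "
from h import *
q=place(52,98,-57,12);print(q)
go(q+[0,0,80],26.8);go(q,26.8)"
```

```text
[518.66284422 368.18168283 175.77789583]
tcp [ 482.5 -347.4  248.7] R [[-0.999, -0.034, -0.001], [-0.034, 0.999, 0.0], [0.001, 0.0, -1.0]] t 27.55 -> [array([-2.42, 28.56, -0.28]), np.float64(-2.484)]
tcp [ 482.5 -347.4  248.7] R [[-0.999, -0.034, -0.001], [-0.034, 0.999, 0.0], [0.001, 0.0, -1.0]] t 27.55 -> [array([-2.42, 28.56,  2.92]), np.float64(-2.484)]
```

Call:
{"api": "jog_arm", "payload": {
  "targets": [
    {"offset": [-0.3,2,-0.4],"yaw": 0},
    {"offset": [-0.6,4.3,-0.4],"yaw": 0},
    {"offset": [-0.9,6.7,-0.4],"yaw": -0.5},
    {"offset": [-1.2,9.1,-0.4],"yaw": -1},
    {"offset": [-1.4,11.5,-0.4],"yaw": -1.5}
  ]
}}

```text
time: 28.18
tcp_pos: [507.8, -57.4, 256.9]
orientation: [[-0.956, -0.294, -0.0], [-0.294, 0.956, -0.0], [0.0, -0.0, -1.0]]
wrist_force: [1.0, 0.5, -2.3]
opening: 51.6
grip_force: 25.0
```

Call:
{"api": "jog_arm", "payload": {
  "targets": [
    {"offset": [-0.8,2.3,0],"yaw": -0.5},
    {"offset": [-1.6,4.6,0],"yaw": -0.98},
    {"offset": [-2.4,7,0],"yaw": -0.98},
    {"offset": [-3.2,9.3,0],"yaw": -0.98},
    {"offset": [-4,11.5,0],"yaw": -0.98}
  ]
}}

```text
time: 28.8
tcp_pos: [519.4, 246.9, 256.8]
orientation: [[-0.893, -0.451, -0.0], [-0.451, 0.893, -0.0], [0.0, -0.0, -1.0]]
wrist_force: [1.4, -0.2, -3.1]
opening: 52.0
grip_force: 25.0
```

Call:
{"api": "jog_arm", "payload": {
  "targets": [
    {"offset": [0,0,0],"yaw": 0},
    {"offset": [0,0,0],"yaw": 0},
    {"offset": [0,0,0],"yaw": 0}
  ]
}}

```text
time: 29.18
tcp_pos: [520.0, 243.7, 256.8]
orientation: [[-0.894, -0.449, -0.0], [-0.449, 0.894, -0.0], [0.001, -0.0, -1.0]]
wrist_force: [-0.2, 0.1, -2.7]
opening: 51.8
grip_force: 25.0
```

```bash
python3 -c "
from h import *
q=place(52,98,-57,10)
go(q,26.8)"
```

```text
tcp [520.  243.7 256.8] R [[-0.894, -0.449, -0.0], [-0.449, 0.894, -0.0], [0.001, -0.0, -1.0]] t 29.175 -> [array([-2.19,  4.48,  3.32]), np.float64(-0.013)]
```

Call:
{"api": "jog_arm", "payload": {
  "targets": [
    {"offset": [-1,2,0],"yaw": 0},
    {"offset": [-2.19,4.48,0],"yaw": 0},
    {"offset": [-2.19,4.48,1.2],"yaw": 0},
    {"offset": [-2.19,4.48,2.6],"yaw": 0},
    {"offset": [-2.19,4.48,2.8],"yaw": 0}
  ]
}}

```text
time: 29.8
tcp_pos: [517.1, 367.6, 183.9]
orientation: [[-0.894, -0.449, -0.006], [-0.449, 0.894, -0.003], [0.006, 0.0, -1.0]]
wrist_force: [0.1, 0.8, -2.8]
opening: 51.8
grip_force: 25.0
```

Call:
{"api": "jog_arm", "payload": {
  "targets": [
    {"offset": [0,0,0.1],"yaw": 0},
    {"offset": [0,0,0.15],"yaw": 0},
    {"offset": [0,0,0.15],"yaw": 0},
    {"offset": [0,0,0.15],"yaw": 0}
  ]
}}

```text
time: 30.3
tcp_pos: [518.8, 369.7, 184.1]
orientation: [[-0.893, -0.45, 0.001], [-0.45, 0.893, 0.001], [-0.001, -0.0, -1.0]]
wrist_force: [-0.5, 0.1, -3.2]
opening: 51.7
grip_force: 25.0
```

```bash
python3 -c "
from h import *
q=place(52,98,-57,10)
print(arm.state()['wrist_force'])
go(q,26.8)"
```

```text
[-0.50542837  0.09466217 -3.17082118]
tcp [518.8 369.7 184.1] R [[-0.893, -0.45, 0.001], [-0.45, 0.893, 0.001], [-0.001, -0.0, -1.0]] t 30.3 -> [array([ 0.03, -0.05,  0.41]), np.float64(-0.004)]
```

Call:
{"api": "jog_arm", "payload": {
  "targets": [
    {"offset": [0,-0.04,0.15],"yaw": 0},
    {"offset": [0,-0.04,0.25],"yaw": 0},
    {"offset": [0,-0.04,0.25],"yaw": 0}
  ]
}}

```text
time: 30.68
tcp_pos: [518.6, 368.6, 176.4]
orientation: [[-0.893, -0.45, -0.001], [-0.45, 0.893, -0.0], [0.001, 0.0, -1.0]]
wrist_force: [0.6, -0.2, -2.7]
opening: 51.9
grip_force: 25.0
```

Call:
{"api": "jog_arm", "payload": {
  "targets": [
    {"offset": [0,0,0.1],"yaw": 0},
    {"offset": [0,0,0.1],"yaw": 0}
  ]
}}

```text
time: 30.92
tcp_pos: [518.7, 368.7, 174.2]
orientation: [[-0.893, -0.45, -0.0], [-0.45, 0.893, -0.0], [0.0, 0.0, -1.0]]
wrist_force: [0.6, -0.1, -2.8]
opening: 51.8
grip_force: 25.0
```

Call:
{"api": "jog_arm", "payload": {
  "targets": [
    {"offset": [0,0,0.06],"yaw": 0},
    {"offset": [0,0,0.06],"yaw": 0}
  ]
}}

```text
time: 31.18
tcp_pos: [519.0, 368.8, 173.4]
orientation: [[-0.893, -0.45, 0.0], [-0.45, 0.893, 0.0], [-0.001, -0.0, -1.0]]
wrist_force: [-0.8, -0.6, -0.6]
opening: 51.8
grip_force: 25.0
```

Call:
{"api": "jog_arm", "payload": {
  "targets": [
    {"offset": [0,0,0.03],"yaw": 0},
    {"offset": [0,0.04,0.03],"yaw": 0},
    {"offset": [0,0.05,0.03],"yaw": 0},
    {"offset": [0,0.05,0.03],"yaw": 0}
  ],
  "jaw": -0.24,
  "newtons": 8
}}

```text
time: 31.68
tcp_pos: [518.3, 370.0, 172.3]
orientation: [[-0.893, -0.45, 0.0], [-0.45, 0.893, 0.0], [-0.0, 0.0, -1.0]]
wrist_force: [-0.6, 1.6, -1.3]
opening: 54.5
grip_force: 0.8
```

Call:
{"api": "jog_arm", "payload": {
  "targets": [
    {"offset": [0,0.06,0],"yaw": 0},
    {"offset": [0,0.06,0],"yaw": 0},
    {"offset": [0,0.06,0],"yaw": 0}
  ],
  "jaw": -0.3
}}

```text
time: 32.05
tcp_pos: [517.5, 371.3, 172.2]
orientation: [[-0.893, -0.45, -0.0], [-0.45, 0.893, 0.0], [0.0, 0.0, -1.0]]
wrist_force: [-0.2, 0.6, -0.6]
opening: 57.3
grip_force: 0.8
```

Call:
{"api": "jog_arm", "payload": {
  "targets": [
    {"offset": [0,0.06,0],"yaw": 0},
    {"offset": [0,0.06,0],"yaw": 0},
    {"offset": [0,0.06,0],"yaw": 0}
  ],
  "jaw": -0.37
}}

```text
time: 32.42
tcp_pos: [516.9, 372.6, 172.2]
orientation: [[-0.893, -0.45, -0.0], [-0.45, 0.893, 0.0], [0.0, 0.0, -1.0]]
wrist_force: [-1.6, 2.2, -1.0]
opening: 60.2
grip_force: 1.0
```

Call:
{"api": "jog_arm", "payload": {
  "targets": [
    {"offset": [0,0.06,0],"yaw": 0},
    {"offset": [0,0.06,0],"yaw": 0},
    {"offset": [0,0.06,0],"yaw": 0}
  ],
  "jaw": -0.44
}}

```text
time: 32.8
tcp_pos: [516.5, 373.7, 172.4]
orientation: [[-0.893, -0.45, 0.0], [-0.45, 0.893, -0.0], [-0.0, -0.0, -1.0]]
wrist_force: [1.0, 0.7, -0.2]
opening: 63.4
grip_force: 0.0
```

Call:
{"api": "jog_arm", "payload": {
  "targets": [
    {"offset": [0,0.06,0],"yaw": 0},
    {"offset": [0,0.06,0],"yaw": 0},
    {"offset": [0,0.06,0],"yaw": 0}
  ],
  "jaw": -0.54
}}

```text
time: 33.17
tcp_pos: [515.6, 375.2, 172.3]
orientation: [[-0.893, -0.45, 0.0], [-0.45, 0.893, -0.0], [-0.0, -0.0, -1.0]]
wrist_force: [-0.8, 0.6, -0.4]
opening: 67.1
grip_force: 0.0
```

Call:
{"api": "jog_arm", "payload": {
  "targets": [
    {"offset": [0,0.15,0],"yaw": 0},
    {"offset": [0,0.3,0],"yaw": 0},
    {"offset": [0,0.35,0],"yaw": 0},
    {"offset": [0,0.35,0],"yaw": 0}
  ],
  "jaw": -1
}}

```text
time: 33.67
tcp_pos: [511.5, 383.2, 172.2]
orientation: [[-0.893, -0.451, 0.0], [-0.451, 0.893, -0.0], [0.0, -0.0, -1.0]]
wrist_force: [0.8, -0.3, -0.0]
opening: 88.2
grip_force: 0.0
```

```bash
python3 - <<'E'
from h import *
s=arm.state(); t=np.array(s['tcp_pos'])
print(t.round(1),s['time'],s['wrist_force'],s['opening'])
f=S(0,-52,98); h=t[2]-f[2]; print('tip above front edge',h,'gap to seated contact mm',(f-seat)@yh+h*n[2]**-1*np.hypot(*n[:2])-((t-seat)@yh-44))
E
```

```text
[511.5 383.2 172.2] 33.675 [ 0.76615679 -0.28125363 -0.00340434] 88.15349285477963
tip above front edge 10.684242706531563 gap to seated contact mm 11.235904267206273
```

Call:
{"api": "jog_arm", "payload": {
  "targets": [
    {"offset": [0,0.15,0],"yaw": 0},
    {"offset": [0,0.28,0],"yaw": 0},
    {"offset": [0,0.38,0],"yaw": 0},
    {"offset": [0,0.38,0],"yaw": 0}
  ]
}}

```text
time: 34.17
tcp_pos: [507.2, 391.7, 172.2]
orientation: [[-0.893, -0.451, 0.0], [-0.451, 0.893, 0.0], [-0.0, 0.0, -1.0]]
wrist_force: [1.0, -0.5, 0.2]
opening: 88.3
grip_force: 0.0
```

Call:
{"api": "jog_arm", "payload": {
  "targets": [
    {"offset": [0,0.06,0],"yaw": 0},
    {"offset": [0,0.12,0],"yaw": 0},
    {"offset": [0,0.12,0],"yaw": 0}
  ]
}}

```text
time: 34.55
tcp_pos: [506.4, 393.5, 172.1]
orientation: [[-0.893, -0.45, 0.0], [-0.45, 0.893, -0.001], [0.0, -0.001, -1.0]]
wrist_force: [1.8, -4.2, -0.5]
opening: 87.8
grip_force: 2.1
```

Call:
{"api": "jog_arm", "payload": {
  "targets": [
    {"offset": [0,0.06,0],"yaw": 0},
    {"offset": [0,0.06,0],"yaw": 0}
  ]
}}

```text
time: 34.8
tcp_pos: [506.3, 393.6, 172.1]
orientation: [[-0.893, -0.45, 0.001], [-0.45, 0.893, -0.003], [0.001, -0.003, -1.0]]
wrist_force: [3.4, -8.7, -0.5]
opening: 87.8
grip_force: 4.1
```

Call:
{"api": "jog_arm", "payload": {
  "targets": [
    {"offset": [0,0.05,0],"yaw": 0},
    {"offset": [0,0.05,0],"yaw": 0}
  ]
}}

```text
time: 35.05
tcp_pos: [506.3, 393.8, 172.1]
orientation: [[-0.893, -0.449, 0.002], [-0.449, 0.893, -0.005], [0.001, -0.005, -1.0]]
wrist_force: [5.6, -11.9, -0.3]
opening: 87.9
grip_force: 5.7
```

Call:
{"api": "jog_arm", "payload": {
  "targets": [
    {"offset": [0,-0.2,0],"yaw": 0},
    {"offset": [0,-0.3,-1],"yaw": 0},
    {"offset": [0,-0.5,-2.5],"yaw": 0},
    {"offset": [0,-2.5,-4],"yaw": 0},
    {"offset": [0,-4.7,-5],"yaw": 0}
  ]
}}

```text
time: 35.67
tcp_pos: [558.1, 292.3, 299.7]
orientation: [[-0.892, -0.453, 0.002], [-0.453, 0.892, 0.002], [-0.003, 0.001, -1.0]]
wrist_force: [0.4, -0.2, 0.2]
opening: 87.8
grip_force: 0.0
```

Call:
{"api": "jog_arm", "payload": {
  "targets": [
    {"offset": [0,0,0],"yaw": 0},
    {"offset": [0,0,0],"yaw": 0}
  ]
}}

```text
time: 35.92
tcp_pos: [557.2, 292.2, 296.8]
orientation: [[-0.893, -0.45, -0.001], [-0.45, 0.893, 0.001], [0.0, 0.001, -1.0]]
wrist_force: [-0.5, 0.0, -0.8]
opening: 88.1
grip_force: 0.0
```

```bash
python3 chk2.py 134 c4
```

```text
tilt dz/dx,dz/dy deg [-0.12  1.22] z at mid 134.9 rms 1.05
rect ((-16.561553955078125, -26.26519203186035), (56.27812194824219, 145.8927764892578), 89.8037338256836)
-110 -40 y front/back [-53.5   0.8]
-40 40 y front/back [-53.4  -0.6]
40 110 y front/back [-24.7   0.2]
x [-86.6  50.7]
tcp [556.8 292.6 296.2] R [[-0.893, -0.451, -0.002], [-0.451, 0.893, 0.001], [0.001, 0.001, -1.0]] t 35.975 -> [array([ 14.02, -21.58,   3.84]), np.float64(2.481)]
```

View pics/c4.png

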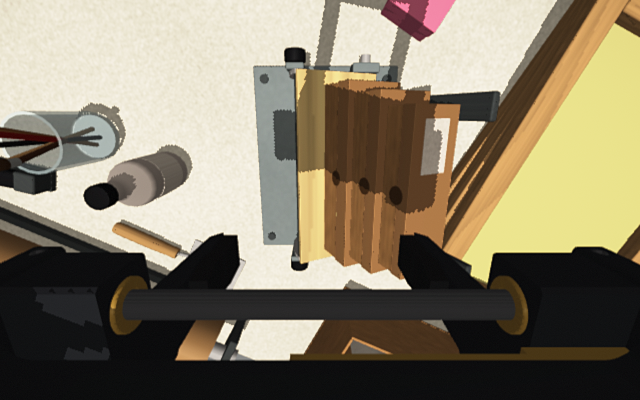

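Call:
{"api": "jog_arm", "payload": {
  "targets": [
    {"offset": [-1,-0.5,-0.5],"yaw": 0},
    {"offset": [-2,-1,-0.5],"yaw": 0},
    {"offset": [-2.4,-1,-0.5],"yaw": 0},
    {"offset": [-2.4,-1,-0.5],"yaw": 0}
  ]
}}

```text
time: 36.48
tcp_pos: [621.5, 297.6, 308.2]
orientation: [[-0.892, -0.452, -0.003], [-0.452, 0.892, -0.0], [0.002, 0.001, -1.0]]
wrist_force: [0.0, 0.1, -0.8]
opening: 88.1
grip_force: 0.0
```

```bash
python3 chk2.py 134 c5;python3 chk2.py 54 c6;
```

```text
tilt dz/dx,dz/dy deg [-0.08  1.43] z at mid 135.0 rms 1.07
rect ((-0.05855560302734375, -25.065866470336914), (178.55703735351562, 59.31718826293945), 0.06707771122455597)
-110 -40 y front/back [-53.5   0.8]
-40 40 y front/back [-53.7  -0.7]
40 110 y front/back [-53.6   0.6]
x [-84.9  82.7]
tcp [621.3 297.4 308.6] R [[-0.892, -0.452, -0.002], [-0.452, 0.892, -0.0], [0.002, 0.001, -1.0]] t 36.525 -> [array([ 16.43, -20.58,   4.36]), np.float64(2.485)]
tilt dz/dx,dz/dy deg [0.08 8.46] z at mid 63.4 rms 1.67
rect ((0.2202911376953125, -56.56267547607422), (29.473108291625977, 212.11148071289062), 87.98348236083984)
-110 -40 y front/back [-67.6 -40.7]
-40 40 y front/back [-67.6 -59.2]
40 110 y front/back [-67.6 -46.9]
x [-104.2  104.6]
tcp [621.3 297.2 309. ] R [[-0.892, -0.451, -0.002], [-0.451, 0.892, -0.0], [0.002, 0.001, -1.0]] t 36.575 -> [array([ 16.42, -20.57,   4.37]), np.float64(2.484)]
```

```bash
python3 - <<'E'
from h import *
im,d,p=cam('wrist'); W=pts(d,p); L=((W-seat)@np.array([xs,ys,n]).T).reshape(-1,3)
for zt,y0,y1 in((134,-49,-6),(98,-59,-53),(54,-65,-61)):
    Q=L[(abs(L[:,0])<112)&(L[:,1]>y0)&(L[:,1]<y1)&(abs(L[:,2]-zt)<4)]
    A=np.c_[Q[:,:2],np.ones(len(Q))]; c=np.linalg.lstsq(A,Q[:,2],rcond=None)[0]
    print(zt,np.degrees(c[:2]).round(2),(A@[*c]).mean().round(1),'x',np.percentile(Q[:,0],[.5,99.5]).round(1))
E
```

```text
134 [-0.12  0.07] 134.5 x [-79.6  81.5]
98 [0.03 1.46] 98.3 x [-92.5  91.7]
54 [-0.    4.09] 54.3 x [-104.3  103.5]
```

All flat, centred within 1 mm and square; hand in.

```bash
python3 -c "
from h import *
print(arm.job_done())"
```

```text
the job is handed in; nothing more can be done
None
```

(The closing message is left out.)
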